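# Tip the infuser stick out of its tube

### The job

Press down the mouth end of the longer square metal tube so that it tilts and the steel tea-infuser stick inside slides forward and stands out of the mouth. Then let the tube come back level, grip the stick by its exposed end, draw it out, and set it down gently, not dropped, lengthwise and flat inside the long ceramic rest, and let go. The shorter, fatter tube is not the one.

Things in the scene. Friction and masses are not known exactly. Their poses are not given: they have to be found in the camera images.
- long_stand: Fixed wooden stand of the longer tube. Origin: on the counter, below the hinge; x points level from the tube's closed end to its mouth, y along the hinge, z up. Hinge on the tube's axis at z = 90 mm. Base 64 mm wide, 6 thick, x = -60 to +132. A curved catch, 26 wide, top at z = 56, face 132 from the hinge, stops the sliding stick; keep the fingertips above it when drawing out. A shorter, fatter tube on a like stand is beside it.
- long_tube (a joint): Tilt of the longer tube, rad: 0 level, positive mouth down, stop at 0.58. A spring keeps it level: pressing to the stop 60 mm from the hinge takes 7 to 9 N and sinks that point about 35 mm; let go, it levels itself in about 1 s (sags up to 0.06 with the stick out). The stick slides freely beyond 0.4 and keeps its place when level.
- long_mouth (a point): Centre of the open mouth of the longer tube, which moves with it; x out of the mouth. Tube: bare aluminium, square, 170 mm long, 24 x 24 outside, 18 x 18 bore, black cap on the closed end; level, it spans x = -85 to +85 of the stand and its top is at z = 102. Tilted, the stick slides out until the catch stops it, about 47 mm past the mouth.
- stick: Tea-infuser stick: square steel bar 150 x 12 x 12 mm, about 50 g. Origin at its centre, x along its length, at the start as the stand's x. It starts wholly inside the longer tube, unseen, front end 10 to 16 mm behind the mouth, on the bore's floor (its centre line 3 mm below the tube's axis).
- rest: Fixed long cream ceramic rest: open shallow tray 210 x 66 mm outside, 200 x 56 inside, rim 16 high, floor 5 thick. Origin: centre of its underside on the counter; x along its length, within 32 degrees of the stand's x; z up.
Things that resemble listed ones, but are neither listed nor needed, are in the scene too. Of the things that look like the rest, the smaller one is meant.

How it is judged:
By the outcome, as a careful person would: the job done as asked, in the order asked, and still so for the second after the job is handed in, with the robot touching nothing.
It also fails if it takes over 54 s, if anything falls off the work surface, if the arm or the gripper's body presses on something with over 40 N, if the wrist force passes 120 N, or if a joint passes its speed limit or range.

### The arm

A 6-joint arm with a two-finger parallel gripper is mounted at the origin on the work surface. World frame = base frame: x ahead of the robot, y to its left, z up, the work surface at z = 0. Lengths are in m, angles in rad, forces in N, time in s.
With the tool pointing down it reaches from about 0.35 to 0.85 m from the base axis. Payload 8.1 kg.
Tool frame: the origin (TCP) lies between the finger pads; the fingertips stand 19 mm ahead of it and the grasp point (between the pads) is the TCP (r.tip_extent is the distance from the TCP to the fingertips, in m); z points along the fingers, y is the line along which they close (so a half turn about z gives the same grasp; the last joint's range is limited). The gripper opens to 93 mm and grips with 3 to 60 N. Pads are 15 mm wide; open, the fingers measure 128 mm over their backs; the gripper's body (75 mm by 188 mm) begins 65 mm behind the grasp point.
Start: joints at [-1.406, 0.13, 1.488, -0, 1.523, -0.085], TCP at [0.148, -0.581, 0.213] pointing down, gripper open.
Joint ranges: [-2.96, 2.96], [-0.89, 2.26], [0.02, 2.5], [-1.34, 4.48], [0, 2.73], [-2.66, 2.66]. Speed limits (rad/s): [2.39, 2.39, 2.79, 3.14, 3.14, 3.14].

### API

Orientations are given as a rotation vector (axis times angle).
In Python, from rig import r gives the robot as it stands.
- The arm moves only by the shell command python3 -m creep 'ROWS' [FORCE]. ROWS is JSON, a list of rows, each a list of 3 entries, a list of its own where there are three numbers: the turn, a rotation vector about the tool's x, y, z in rad, then the shift along the tool's x, y, z in m, then the opening, from 0 (shut) to 1 (fully open). A call has 1 to 5 rows; each row is the pose to reach, as a shift and turn from the pose commanded when the call began, along the tool's axes at that moment; what a row does not reach only later rows make up. A row lasts 1/8 s, in which the tool goes at most 62.5 mm and 10.7 degrees, less where a joint would pass 70% of its speed; a pose out of reach is approached as far as the arm can. A call with a gripper value outside its range is refused whole. The fingers move at their own pace and stop on an object; FORCE is the grip in N (left out, the last holds). Time passes only in rows, so rows that repeat a pose let the fingers close. It gives the time, the measured TCP pose, the force, the opening and the grip force at its end, in the units of the state.
- r.get_state(): the state, without advancing time (a new reading comes with each control period).
- r.get_image(name): name is "scene" or "top" or "wrist"; returns the picture (384x512x3 uint8, blue, green, red); there is no depth.
- r.camera_params(name): a dict with "camera_matrix" (3x3 intrinsics, pixels), "extrinsics" (4x4, takes a point from world to camera coordinates). Camera axes: x right, y down, z forward; pixel columns grow to the right and rows downward; lengths in m; the calibration is good to about 2 mm. A picture is of the moment at which its call begins: read the wrist's pose just before it. camera_params takes no time and is no camera call; for the wrist camera it gives the pose at the moment of the call.
- r.job_done(): hands the job in; it is judged then, once.
The state is a dict: "time": time; "qpos": joint angles; "joint_velocities": joint speeds; "effort": joint torques, N m; "tcp_pos": TCP position; "ee_rot": TCP orientation; "force": force on the tool from outside, world axes, zero at the start; "wrist_torque": the same for the moment, N m; "grip_width": finger opening in m; "grip_force": force on a finger pad.
Only numpy, scipy, OpenCV 4.12 (cv2) and the standard library are available. Lean on these libraries where they do the work, as an engineer would, in place of code of your own. Each camera call takes 0.05 s, during which the arm holds its last target. There are 200 camera calls.

## Working session

There is one attempt and no reset: what is moved stays moved. The work goes in short steps, Python scripts to look and compute and a shell command to move; the robot and the scene stay as the last step left them, time stands still between calls to the robot, and variables do not carry over. Pictures are saved under pics/ and viewed, at most 10 in all, crops included, and the job is handed in when it is done.

```bash
mkdir -p pics && ls && python3 - <<'E'
from rig import r
import cv2,numpy as np
a=r.get_image("scene");b=r.get_image("top")
cv2.imwrite("pics/s0.png",a);cv2.imwrite("pics/t0.png",b)
for n in("scene","top","wrist"):
    p=r.camera_params(n);print(n,np.round(p["camera_matrix"],1).tolist(),np.round(p["extrinsics"],3).tolist())
s=r.get_state();print(s)
E
```

```text
pics
scene [[480.9, 0.0, 261.5], [0.0, 480.9, 196.8], [0.0, 0.0, 1.0]] [[0.755, 0.656, 0.005, -0.364], [0.36, -0.408, -0.839, -0.068], [-0.548, 0.635, -0.544, 1.475], [0.0, 0.0, 0.0, 1.0]]
top [[425.2, 0.0, 256.8], [0.0, 425.2, 189.8], [0.0, 0.0, 1.0]] [[-0.026, -1.0, 0.015, 0.046], [-0.997, 0.024, -0.079, 0.478], [0.079, -0.017, -0.997, 1.059], [0.0, 0.0, 0.0, 1.0]]
wrist [[296.5, 0.0, 257.0], [0.0, 296.5, 192.1], [0.0, 0.0, 1.0]] [[0.247, -0.969, -0.001, -0.599], [-0.933, -0.238, 0.271, -0.033], [-0.263, -0.066, -0.963, 0.392], [0.0, 0.0, 0.0, 1.0]]
{'time': 0.1, 'qpos': array([-1.40636278e+00,  1.31115025e-01,  1.48916660e+00,  4.44459772e-05,
        1.52299074e+00, -8.53954696e-02]), 'joint_velocities': array([-0.00136467, -0.00032005, -0.00264187, -0.00069253, -0.00070765,
        0.00129633]), 'effort': array([ 1.45091890e-03, -5.61340463e+01, -4.93095875e+01,  7.70709361e-02,
        2.91154452e-02, -3.98967609e-05]), 'tcp_pos': array([ 0.14829845, -0.58084819,  0.21247688]), 'ee_rot': array([-3.11544774e+00, -3.91198044e-01,  3.45458758e-05]), 'force': array([-0.20155712, -0.4404454 ,  0.45619539]), 'wrist_torque': array([ 0.00269563, -0.01833613, -0.01228009]), 'grip_force': 0.0, 'grip_width': 0.09318402971441797}
```

View pics/s0.png

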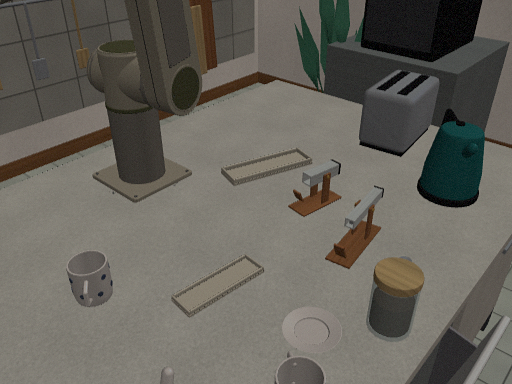

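View pics/t0.png

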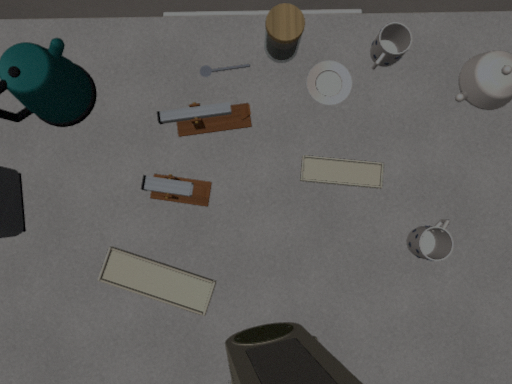

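The scene view shows the long tube at (365,207), the short tube at (321,175), and two trays at (268,166) and (219,286).
Candidates in the top view:
- **Tubes:** the long one is at (195,112) with its cap at (160,117) and mouth at about (231,107). The short one is at (168,186).
- **Trays:** the large one is at (158,280), about 112 px long. The small one is at (342,172), about 80 px long, which fits 210 mm.

I choose the long tube at (195,112) and the small tray at (342,172).

```bash
cat > h.py <<'E'
from rig import r
import cv2,numpy as np
from scipy.spatial.transform import Rotation as R
def ray(cam,uv,z,p=None):
    p=p or r.camera_params(cam);K=np.array(p["camera_matrix"]);E=np.array(p["extrinsics"])
    C=-E[:3,:3].T@E[:3,3];d=E[:3,:3].T@np.linalg.inv(K)@[uv[0],uv[1],1.];return C+d*(z-C[2])/d[2]
def proj(cam,P,p=None):
    p=p or r.camera_params(cam);E=np.array(p["extrinsics"]);c=E[:3,:3]@np.array(P)+E[:3,3];c=np.array(p["camera_matrix"])@c;return c[:2]/c[2]
def intool(P):  # world point -> current tool axes
    s=r.get_state();return R.from_rotvec(s["ee_rot"]).inv().apply(np.array(P)-s["tcp_pos"])
E
python3 - <<'E'
from h import *
b=cv2.imread("pics/t0.png");hsv=cv2.cvtColor(b,cv2.COLOR_BGR2HSV)
def show(n,m,win,z):
    x0,y0,x1,y1=win;mm=np.zeros_like(m);mm[y0:y1,x0:x1]=m[y0:y1,x0:x1]
    cs,_=cv2.findContours(mm,cv2.RETR_EXTERNAL,cv2.CHAIN_APPROX_NONE);c=max(cs,key=cv2.contourArea)
    bx=cv2.boxPoints(cv2.minAreaRect(c));w=np.array([ray("top",q,z)[:2] for q in bx])
    print(n,bx.round(1).tolist(),w.round(4).tolist(),"ctr",w.mean(0).round(4),"sides",np.linalg.norm(w[1]-w[0]).round(3),np.linalg.norm(w[2]-w[1]).round(3),
     "ang",[np.degrees(np.arctan2(*(w[i+1]-w[i])[::-1])).round(1) for i in(0,1)])
for q in[(195,110),(342,172),(240,113),(270,150),(168,186)]:print(q,b[q[1],q[0]],hsv[q[1],q[0]])
wood=cv2.inRange(hsv,(3,90,30),(20,255,255))
show("wood",wood,(150,90,262,145),.006)
tray=cv2.inRange(hsv,(15,30,60),(40,150,255));show("rest",tray,(290,145,395,200),.014)
tube=((b[:,:,0].astype(int)-b[:,:,2]>=3)&(b[:,:,1]>115)).astype(np.uint8)*255
show("tube",tube,(155,95,240,130),.102)
cv2.imwrite("pics/c1.png",cv2.resize(np.hstack([b[85:145,145:265],cv2.cvtColor(tube,cv2.COLOR_GRAY2BGR)[85:145,145:265]]),None,fx=3.3,fy=4,interpolation=cv2.INTER_NEAREST))
E
```

```text
(195, 110) [116 113 111] [108  11 116]
(342, 172) [113 125 127] [ 26  28 127]
(240, 113) [30 51 78] [ 13 157  78]
(270, 150) [106 108 109] [ 20   7 109]
(168, 186) [112 108 106] [110  14 112]
wood [[175.3000030517578, 112.69999694824219], [248.60000610351562, 102.80000305175781], [251.8000030517578, 126.0], [178.39999389648438, 135.89999389648438]] [[0.6859, 0.24], [0.7081, 0.0491], [0.6464, 0.0424], [0.6246, 0.2326]] ctr [0.6663 0.141 ] sides 0.192 0.062 ang [np.float64(-83.4), np.float64(-173.8)]
rest [[299.8999938964844, 180.1999969482422], [302.1000061035156, 155.60000610351562], [383.20001220703125, 163.10000610351562], [380.8999938964844, 187.60000610351562]] [[0.5014, -0.0769], [0.5646, -0.0848], [0.5404, -0.2929], [0.4772, -0.284]] ctr [ 0.5209 -0.1847] sides 0.064 0.21 ang [np.float64(-7.2), np.float64(-96.6)]Traceback (most recent call last):
  File "<stdin>", line 14, in <module>
  File "<stdin>", line 5, in show
ValueError: max() iterable argument is empty
```

```bash
python3 - <<'E'
from h import *
b=cv2.imread("pics/t0.png");a=cv2.imread("pics/s0.png")
t=np.radians(-83.4);d=np.array([np.cos(t),np.sin(t)]);n=np.array([-d[1],d[0]]);o=np.array([.6663,.141])-.036*d;print(o)
for cam,im in(("top",b),("scene",a)):
    for x in(-.085,.085):
        for y in(-.012,.012):
            p=proj(cam,[*(o+x*d+y*n),.102]);print(cam,x,y,p.round(1))
            cv2.circle(im,(int(round(p[0])),int(round(p[1]))),0,(0,0,255),-1)
cv2.imwrite("pics/c1.png",np.hstack([cv2.resize(b[85:145,150:260],None,fx=3.6,fy=3.6,interpolation=cv2.INTER_NEAREST)[:216],cv2.resize(a[175:270,310:400],(380,400),interpolation=cv2.INTER_NEAREST)[:216]]) if 0 else cv2.vconcat([cv2.resize(b[90:140,150:260],(660,300),interpolation=cv2.INTER_NEAREST),cv2.resize(a[180:265,315:400],(660,300),interpolation=cv2.INTER_NEAREST)]))
s=r.get_state();print(R.from_rotvec(s["ee_rot"]).as_matrix().round(3).tolist())
E
```

```text
[0.66216226 0.17676142]
top -0.085 -0.012 [159.9 121.2]
top -0.085 0.012 [158.6 111.3]
top 0.085 -0.012 [231.3 111.5]
top 0.085 0.012 [229.9 101.7]
scene -0.085 -0.012 [374.6 185.6]
scene -0.085 0.012 [383.5 188.4]
scene 0.085 -0.012 [345.2 217.2]
scene 0.085 0.012 [354.7 220.7]
[[0.969, 0.247, -0.0], [0.247, -0.969, 0.002], [0.0, -0.002, -1.0]]
```

View pics/c1.png

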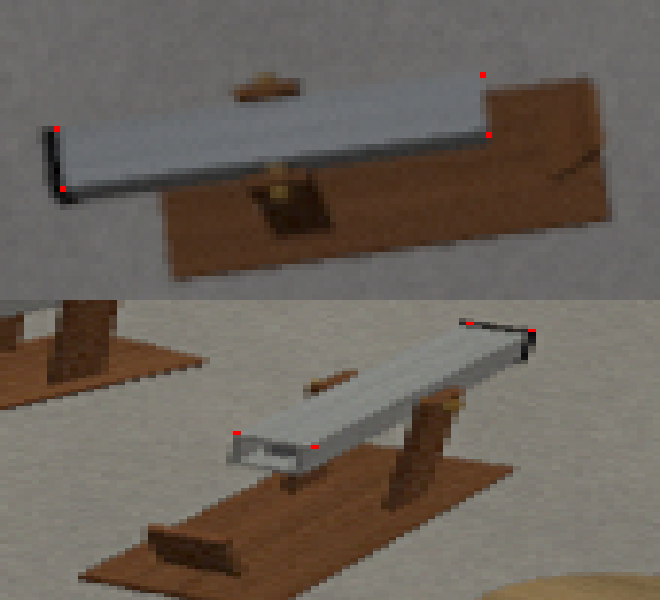

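The crop matches the tube (red dots sit on its corners): the mouth is at about (231,107) in the top view, with the catch beyond it. The base is 192 x 62 mm and the rest 210 x 64 mm, both as specified. Next I move to above the press point.

```bash
cat >> h.py <<'E'
t=np.radians(-83.4);D=np.array([np.cos(t),np.sin(t),0]);N=np.array([-D[1],D[0],0]);O=np.array([.6622,.1768,0])
def stand(x,y,z): return O+x*D+y*N+np.array([0,0,z])
def to(P,yaw=0.,pitch=0.):
    """print turn, shift in tool axes; yaw about world z (rad) from the stand-aligned grasp, pitch about tool y"""
    T=R.from_euler('z',yaw)*R.from_matrix(np.c_[-D,N,[0,0,-1]])*R.from_euler('y',pitch)
    s=r.get_state();C=R.from_rotvec(s["ee_rot"])
    print("t",s["time"],"turn",(C.inv()*T).as_rotvec().round(4),"shift",C.inv().apply(P-s["tcp_pos"]).round(4),"f",s["force"].round(1),"w",round(s["grip_width"],4))
E
python3 -c "
from h import *
to(stand(.07,0,.145))"
python3 -m creep '[[[0,0,-0.18],[0.048,-0.038,0.004],0],[[0,0,-0.36],[0.096,-0.076,0.008],0],[[0,0,-0.53],[0.144,-0.115,0.012],0],[[0,0,-0.7],[0.193,-0.154,0.016],0],[[0,0,-0.88],[0.241,-0.192,0.02],0]]' 30
python3 -c "
from h import *
to(stand(.07,0,.145))"
```

```text
t 0.1 turn [-1.2000e-03 -1.4000e-03 -1.4362e+00] shift [ 0.6759 -0.5376  0.0685] f [-0.2 -0.4  0.5] w 0.0932
time: 0.72
tcp_pos: [0.3351, -0.3339, 0.193]
ee_rot: [-2.649, -1.689, -0.0]
force: [0.8, -0.1, -0.3]
grip_width: 0.0475
grip_force: 0.0
t 0.725 turn [-1.000e-04 -2.000e-04 -5.508e-01] shift [0.5413 0.1177 0.0481] f [ 0.8 -0.1 -0.3] w 0.0475
```

```bash
python3 -m creep '[[[0,0,-0.11],[0.058,0.013,0.005],0],[[0,0,-0.22],[0.117,0.025,0.01],0],[[0,0,-0.33],[0.175,0.038,0.015],0],[[0,0,-0.44],[0.234,0.051,0.02],0],[[0,0,-0.55],[0.292,0.064,0.025],0]]' && python3 -c "
from h import *
to(stand(.07,0,.145))"
```

```text
time: 1.35
tcp_pos: [0.5177, -0.0971, 0.168]
ee_rot: [-2.093, -2.343, 0.0]
force: [0.1, -2.1, 0.1]
grip_width: 0.001
grip_force: 0.0
t 1.35 turn [-0.0002  0.0001 -0.0024] shift [0.1859 0.1746 0.023 ] f [ 0.1 -2.1  0.1] w 0.001
```

```bash
python3 -m creep '[[[0,0,0],[0.038,0.035,0.004],0],[[0,0,0],[0.08,0.075,0.009],0],[[0,0,0],[0.12,0.113,0.014],0],[[0,0,0],[0.155,0.146,0.019],0],[[0,0,0],[0.184,0.173,0.022],0]]' && python3 -m creep '[[[0,0,0],[0,0,0],0]]' && python3 -c "
from h import *
to(stand(.07,0,.086))
cv2.imwrite('pics/s1.png',r.get_image('scene')[120:290,260:460].repeat(3,0).repeat(3,1))"
```

```text
time: 1.98
tcp_pos: [0.6692, 0.1045, 0.1452]
ee_rot: [-2.095, -2.339, 0.002]
force: [-0.0, -0.4, 0.2]
grip_width: 0.0003
grip_force: 0.0
time: 2.1
tcp_pos: [0.6689, 0.1052, 0.1446]
ee_rot: [-2.092, -2.341, 0.002]
force: [0.1, -0.3, -0.3]
grip_width: 0.0007
grip_force: 0.0
t 2.1 turn [-0.0021 -0.0005 -0.0032] shift [0.0018 0.0017 0.0586] f [ 0.1 -0.3 -0.3] w 0.0007
```

View pics/s1.png

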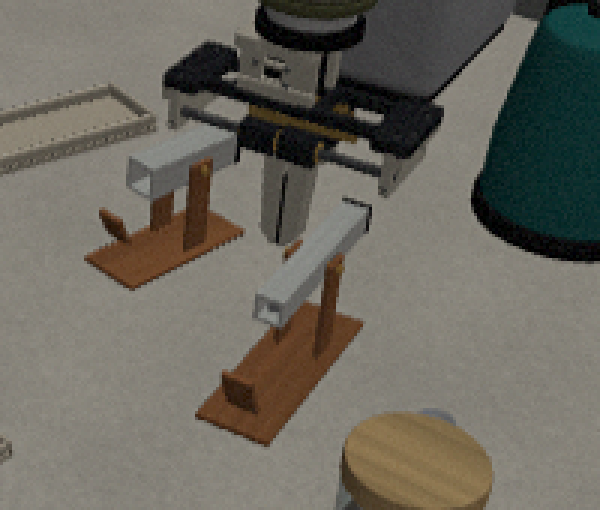

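The fingertips, at crop (285,240), hover about 24 mm above the tube just behind its mouth (268,305). Next I press gently.

```bash
python3 -m creep '[[[0,0,0],[0.002,0.001,0.015],0],[[0,0,0],[0.002,0.001,0.022],0],[[0,0,0],[0.002,0.001,0.029],0],[[0,0,0],[0.002,0.001,0.036],0],[[0,0,0],[0.002,0.001,0.042],0]]' && python3 -m creep '[[[0,0,0],[0,0,0.005],0],[[0,0,0],[0,0,0.01],0],[[0,0,0],[0,0,0.013],0],[[0,0,0],[0,0,0.015],0],[[0,0,0],[0,0,0.015],0]]' && python3 -c "
from h import *
to(stand(.07,0,.085))
cv2.imwrite('pics/s2.png',r.get_image('scene')[150:270,300:420].repeat(5,0).repeat(5,1))"
```

```text
time: 2.78
tcp_pos: [0.6696, 0.1046, 0.1041]
ee_rot: [2.097, 2.339, 0.0]
force: [0.2, 0.9, -0.8]
grip_width: 0.0005
grip_force: 0.0
time: 3.4
tcp_pos: [0.6698, 0.1048, 0.0895]
ee_rot: [2.097, 2.339, 0.0]
force: [-0.2, -1.4, 1.4]
grip_width: 0.0005
grip_force: 0.7
t 3.4 turn [ 0.0002 -0.     -0.0063] shift [0.0024 0.0008 0.0045] f [-0.2 -1.4  1.4] w 0.0005
```

View pics/s2.png

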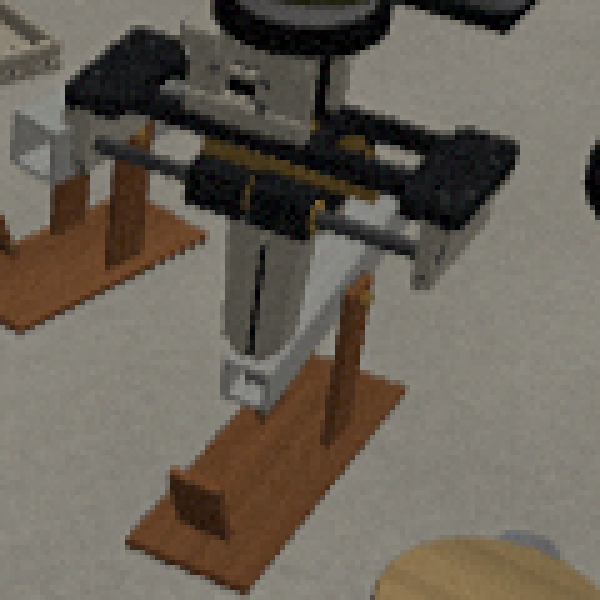

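```bash
python3 -c "
from h import *
print(r.tip_extent)
for th in(0,.2,.4,.5,.58):
    c,s=np.cos(th),np.sin(th)
    print(th,[((proj('scene',stand(.085*c+h*s,0,.09-.085*s+h*c))-[300,150])*5).round() for h in(.012,0,-.012)])
s=r.get_state();print(s['force'],s['tcp_pos'],((proj('scene',s['tcp_pos']-[0,0,.019])-[300,150])*5).round(), s['effort'].round(2))
"
```

```text
0.019
0 [array([250., 345.]), array([247., 366.]), array([244., 386.])]
0.2 [array([245., 375.]), array([245., 393.]), array([244., 411.])]
0.4 [array([244., 401.]), array([246., 415.]), array([248., 429.])]
0.5 [array([245., 413.]), array([248., 424.]), array([251., 436.])]
0.58 [array([246., 420.]), array([249., 430.]), array([253., 440.])]
[ 1.15470151 -0.97857594  0.79009576] [0.66976828 0.10484924 0.08959522] [253. 385.] [ 6.900e-01 -6.713e+01 -4.618e+01  4.500e-01  4.000e-02 -0.000e+00]
```

```bash
python3 -c "
from h import *
for z in(.126,.1355,.1446): print(z,((proj('scene',[.6689,.1052,z])-[260,120])*3).round())
for z in(.0706,.08,.0896,.1): print(z,((proj('scene',[.6698,.1048,z])-[300,150])*5).round())
p=r.camera_params('wrist');print(proj('wrist',r.get_state()['tcp_pos']+[0,0,-.019]),proj('wrist',stand(.085,0,.09)))
a=r.get_image('scene');w=r.get_image('wrist')
cv2.imwrite('pics/s3.png',np.hstack([a[192:252,320:380].repeat(8,0).repeat(8,1)[:384,:],w[:,:]])[:,:800])
print(r.get_state()['time'],r.get_state()['force'])"
```

```text
0.126 [279. 262.]
0.1355 [280. 252.]
0.1446 [281. 242.]
0.0706 [253. 385.]
0.08 [255. 369.]
0.0896 [257. 353.]
0.1 [260. 335.]
[258.64613094 221.78928104] [260.11466517 251.45167469]
3.55 [ 0.28845687 -1.0995635   1.74742151]
```

View pics/s3.png

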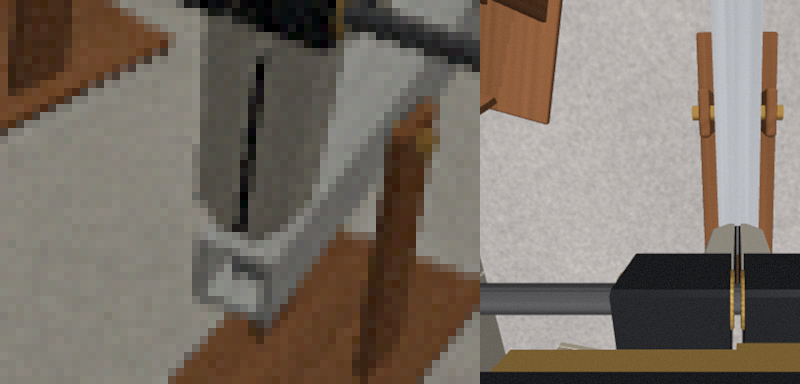

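The picture shows the tube tilted only about 0.14 (mouth at (349,227)). The closed fingertips show about where the TCP is reported, some 18 mm higher than I assumed, which agrees with the small force. I press further, watching the force.

```bash
python3 -m creep '[[[0,0,0],[0,0,0.003],0],[[0,0,0],[0,0,0.006],0],[[0,0,0],[0,0,0.009],0],[[0,0,0],[0,0,0.012],0],[[0,0,0],[0,0,0.014],0]]' && python3 -m creep '[[[0,0,0],[0,0,0.002],0],[[0,0,0],[0,0,0.004],0],[[0,0,0],[0,0,0.006],0],[[0,0,0],[0,0,0.006],0]]' && python3 -c "
from h import *
cv2.imwrite('pics/s4.png',r.get_image('scene')[192:267,320:395].repeat(8,0).repeat(8,1))"
```

```text
time: 4.18
tcp_pos: [0.6698, 0.1052, 0.0754]
ee_rot: [-2.097, -2.339, -0.001]
force: [0.1, 1.5, 4.0]
grip_width: 0.0006
grip_force: 2.0
time: 4.68
tcp_pos: [0.6697, 0.1048, 0.0694]
ee_rot: [2.097, 2.339, 0.0]
force: [0.8, 1.0, 5.2]
grip_width: 0.0006
grip_force: 2.0
```

View pics/s4.png

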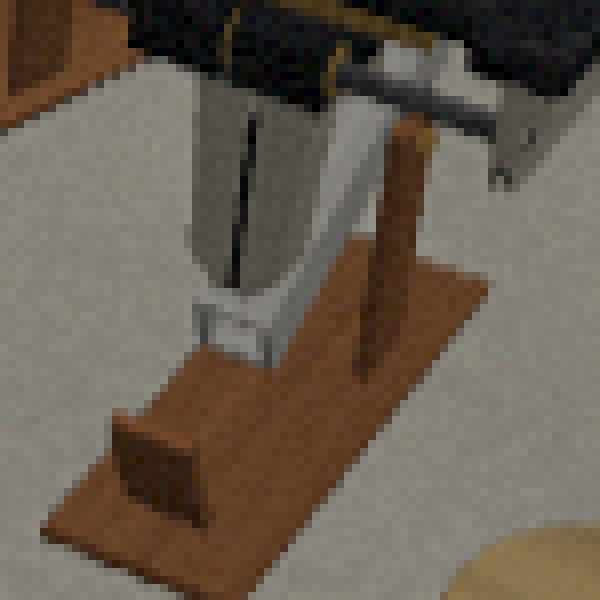

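The mouth is now at about (349,233), a tilt near 0.42, with the stick still inside. I press 7 mm more and wait.

```bash
python3 -m creep '[[[0,0,0],[0,0,0.003],0],[[0,0,0],[0,0,0.005],0],[[0,0,0],[0,0,0.007],0],[[0,0,0],[0,0,0.007],0],[[0,0,0],[0,0,0.007],0]]' && python3 -m creep '[[[0,0,0],[0,0,0],0],[[0,0,0],[0,0,0],0],[[0,0,0],[0,0,0],0],[[0,0,0],[0,0,0],0],[[0,0,0],[0,0,0],0]]' && python3 -c "
from h import *
a=r.get_image('scene');cv2.imwrite('pics/s5.png',a[192:267,320:395].repeat(8,0).repeat(8,1))"
```

```text
time: 5.35
tcp_pos: [0.6698, 0.1046, 0.0627]
ee_rot: [2.097, 2.339, 0.0]
force: [0.1, -0.5, 5.5]
grip_width: 0.0003
grip_force: 2.3
time: 5.98
tcp_pos: [0.6699, 0.1046, 0.0627]
ee_rot: [2.097, 2.339, 0.0]
force: [-1.2, 0.1, 4.9]
grip_width: 0.0009
grip_force: 2.3
```

View pics/s5.png

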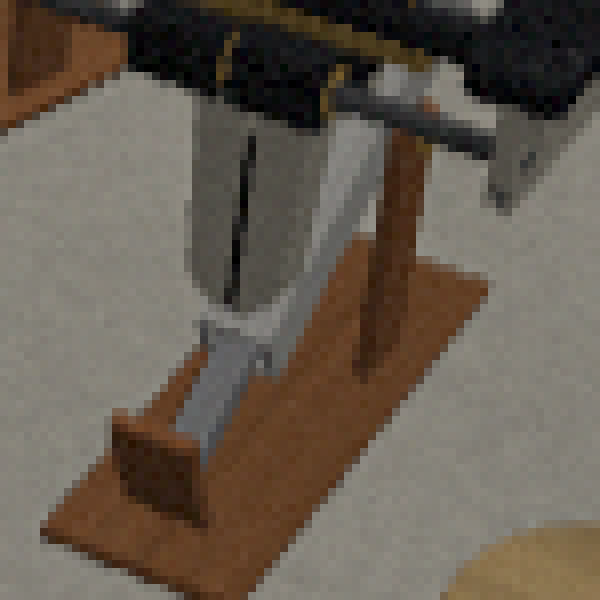

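The picture shows the stick slid out of the mouth and resting on the catch at (336,246). I ease the tube back up and then compare the tool's height in the cameras with the reported one.

```bash
python3 -m creep '[[[0,0,0],[0,0,-0.006],0],[[0,0,0],[0,0,-0.012],0],[[0,0,0],[0,0,-0.018],0],[[0,0,0],[0,0,-0.024],0],[[0,0,0],[0,0,-0.03],0]]' && python3 -m creep '[[[0,0,0],[0,0,-0.006],0],[[0,0,0],[0,0,-0.014],0],[[0,0,0],[0,0,-0.03],0.3],[[0,0,0],[0,0,-0.05],0.6],[[0,0,0],[0,0,-0.06],0.6]]' && python3 -m creep '[[[0,0,0],[-0.02,0,-0.02],0.6],[[0,0,0],[-0.045,0,-0.02],0.6],[[0,0,0],[-0.045,0,-0.02],0.6],[[0,0,0],[-0.045,0,-0.02],0.6]]' && python3 - <<'E'
from h import *
st=r.get_state();p=r.camera_params('wrist');w=r.get_image('wrist');a=r.get_image('scene');b=r.get_image('top')
for n,i in(('w',w),('a',a),('b',b)):cv2.imwrite(f'raw_{n}6.png',i)
print(st['tcp_pos'],st['time'])
for nm,P in dict(hinge=stand(0,0,.09),mouth=stand(.085,0,.102),m1=stand(.085,.012,.102),m2=stand(.085,-.012,.102),tip=stand(.132,0,.093),b1=stand(.132,.032,.006),b2=stand(.132,-.032,.006),fingL=st['tcp_pos']+.02*N-[0,0,.019]).items():
    print(nm,'w',proj('wrist',P,p).round(0),'s',proj('scene',P).round(0))
cv2.imwrite('pics/v6.png',np.hstack([w[:,110:410],cv2.resize(a[150:280,270:430],(480,390))[:384]]))
E
```

```text
time: 6.65
tcp_pos: [0.6695, 0.105, 0.0927]
ee_rot: [-2.097, -2.339, 0.0]
force: [-0.1, -1.0, -0.1]
grip_width: 0.0003
grip_force: 0.0
time: 7.28
tcp_pos: [0.6708, 0.1049, 0.1554]
ee_rot: [2.096, 2.337, 0.004]
force: [0.6, 0.3, 0.8]
grip_width: 0.0253
grip_force: 0.0
time: 7.78
tcp_pos: [0.6741, 0.0592, 0.1713]
ee_rot: [-2.098, -2.337, 0.001]
force: [0.3, -0.2, 0.1]
grip_width: 0.0555
grip_force: 0.0
[0.67405109 0.05923649 0.17134121] 7.775
hinge w [260.  52.] s [365. 206.]
mouth w [260. 162.] s [350. 219.]
m1 w [275. 162.] s [355. 221.]
m2 w [246. 162.] s [345. 217.]
tip w [260. 212.] s [340. 232.]
b1 w [287. 187.] s [349. 267.]
b2 w [233. 187.] s [325. 257.]
fingL w [288. 222.] s [353. 210.]
```

View pics/v6.png

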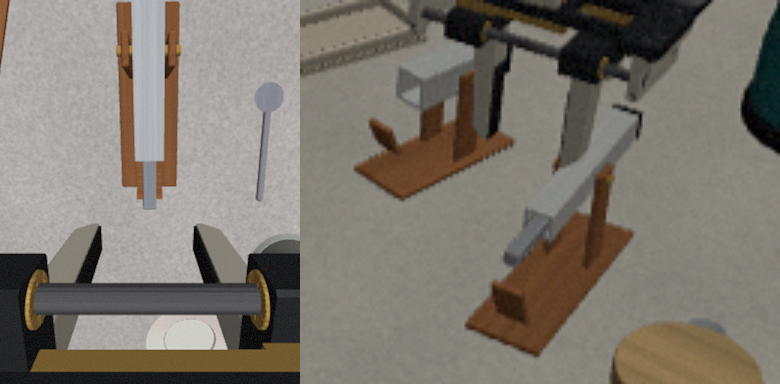

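The wrist view confirms the kinematics: the hinge is at (259,50), the mouth at row 161 and the stick's tip at row 208. The tube is level and about 45 mm of stick is exposed. I check the fingertip height numerically.

```bash
python3 - <<'E'
from h import *
T=r.get_state()['tcp_pos'];p=r.camera_params('wrist');E=np.array(p['extrinsics'])
print(T)
for e in(-.01,0,.01,.019):
    for y in(-.0278,-.0358,.0278,.0358):
        P=T+y*N-[0,0,e];print(e,y,'w',proj('wrist',P,p).round(1),'d',(E[:3,:3]@P+E[:3,3])[2].round(3),'s',proj('scene',P).round(1))
for P in(stand(.128,0,.093),stand(.13,0,.093),stand(.132,0,.093),stand(.132,0,.088)):print(proj('wrist',P,p).round(1),proj('scene',P).round(1))
w=cv2.imread('raw_w6.png');print(w[180:216:3,259].tolist())
print([w[226,c].tolist() for c in range(200,216,2)])
E
```

```text
[0.67414621 0.0603861  0.17169674]
-0.01 -0.0278 w [212.4 240. ] d 0.177 s [335.2 192. ]
-0.01 -0.0358 w [199.  240.1] d 0.177 s [332.  190.9]
-0.01 0.0278 w [305.5 239.5] d 0.177 s [358.5 199.9]
-0.01 0.0358 w [318.9 239.4] d 0.177 s [361.9 201.1]
0 -0.0278 w [214.7 233.2] d 0.187 s [334.8 195.8]
0 -0.0358 w [202.  233.3] d 0.187 s [331.6 194.7]
0 0.0278 w [303.  232.7] d 0.187 s [357.9 203.8]
0 0.0358 w [315.7 232.6] d 0.187 s [361.4 205. ]
0.01 -0.0278 w [216.8 227.1] d 0.196 s [334.4 199.6]
0.01 -0.0358 w [204.7 227.1] d 0.196 s [331.2 198.4]
0.01 0.0278 w [300.8 226.6] d 0.196 s [357.4 207.6]
0.01 0.0358 w [312.9 226.5] d 0.196 s [360.8 208.8]
0.019 -0.0278 w [218.5 222.1] d 0.205 s [334.1 202.9]
0.019 -0.0358 w [206.9 222.1] d 0.205 s [330.9 201.8]
0.019 0.0278 w [298.9 221.6] d 0.205 s [357. 211.]
0.019 0.0358 w [310.5 221.5] d 0.205 s [360.3 212.2]
[260.1 208.7] [341.2 231.3]
[260.1 210.8] [340.8 231.7]
[260.1 212.9] [340.4 232.2]
[260.1 211.1] [340.2 234. ]
[[144, 134, 133], [145, 137, 132], [149, 137, 134], [150, 139, 137], [150, 138, 137], [146, 135, 132], [149, 138, 135], [149, 139, 134], [150, 139, 137], [150, 137, 134], [169, 172, 179], [173, 174, 180]]
[[115, 126, 131], [119, 129, 134], [121, 132, 136], [119, 128, 133], [67, 73, 77], [51, 50, 52], [172, 173, 178], [166, 168, 174]]
```

The open fingertips are also at about the TCP (e≈0), so I treat TCP z as fingertip z. The stick tip is at stand x≈0.128 and I grip at x=0.112.

```bash
python3 -c "
from h import *
to(stand(.112,-.001,.078))"
```

```text
t 7.925 turn [-0.0011 -0.0003 -0.0059] shift [0.005  0.0006 0.0937] f [-0.7 -0.   0.9] w 0.0554
```

```bash
python3 -m creep '[[[0,0,-0.005],[0.005,0.0005,0.03],0.6],[[0,0,-0.005],[0.005,0.0005,0.055],0.6],[[0,0,-0.005],[0.005,0.0005,0.075],0.6],[[0,0,-0.005],[0.005,0.0005,0.088],0.6],[[0,0,-0.005],[0.005,0.0005,0.0935],0.6]]' && python3 -m creep '[[[0,0,0],[0,0,0],0.6],[[0,0,0],[0,0,0],0.35],[[0,0,0],[0,0,0],0.25]]' && python3 - <<'E'
from h import *
to(stand(.112,-.001,.078))
w=r.get_image('wrist');cv2.imwrite('raw_w7.png',w);a=r.get_image('scene');cv2.imwrite('raw_a7.png',a)
T=r.get_state()['tcp_pos']
for y in(-.012,.012):print(proj('scene',T+y*N))
print('stick',proj('scene',stand(.128,0,.087)))
E
```

```text
time: 8.55
tcp_pos: [0.6742, 0.0652, 0.0781]
ee_rot: [-2.091, -2.344, 0.001]
force: [-1.3, 1.0, 0.1]
grip_width: 0.056
grip_force: 0.0
time: 8.93
tcp_pos: [0.6751, 0.0651, 0.0799]
ee_rot: [2.091, 2.344, 0.002]
force: [-0.5, -0.6, 0.4]
grip_width: 0.0404
grip_force: 0.0
t 8.925 turn [ 0.0015  0.0001 -0.0012] shift [ 0.0005 -0.001   0.0019] f [-0.5 -0.6  0.4] w 0.0404
[338.84922832 230.77136744]
[348.32775296 234.39127703]
stick [340.92220392 233.4186149 ]
```

```bash
python3 -m creep '[[[0,0,0],[0,0,0.001],0.15],[[0,0,0],[0,0,0.001],0.1],[[0,0,0],[0,0,0.001],0.05],[[0,0,0],[0,0,0.001],0],[[0,0,0],[0,0,0.001],0]]' 25 && python3 -m creep '[[[0,0,0],[0,0,0],0],[[0,0,0],[0,0,0],0]]'
```

```text
time: 9.65
tcp_pos: [0.6745, 0.0651, 0.0779]
ee_rot: [-2.091, -2.344, 0.0]
force: [0.0, 0.1, 0.1]
grip_width: 0.0112
grip_force: 25.0
time: 9.9
tcp_pos: [0.6745, 0.0651, 0.078]
ee_rot: [2.091, 2.344, 0.0]
force: [-0.2, 0.3, 1.0]
grip_width: 0.0118
grip_force: 25.0
```

The stick is gripped (12 mm width, 25 N). I draw it straight out along tool −x.

```bash
python3 -m creep '[[[0,0,0],[-0.005,0,0],0],[[0,0,0],[-0.012,0,0],0],[[0,0,0],[-0.022,0,0],0],[[0,0,0],[-0.032,0,0],0],[[0,0,0],[-0.042,0,0],0]]' && python3 -m creep '[[[0,0,0],[-0.015,0,0],0],[[0,0,0],[-0.035,0,0],0],[[0,0,0],[-0.055,0,0],0],[[0,0,0],[-0.075,0,0],0],[[0,0,0],[-0.088,0,0],0]]' && python3 - <<'E'
from h import *
to(stand(.242,-.001,.078))
st=r.get_state()
a=r.get_image('scene');cv2.imwrite('raw_a8.png',a);w=r.get_image('wrist');cv2.imwrite('raw_w8.png',w)
# steel stick in wrist view: bluish grey
i=w.astype(int);m=((i[:,:,0]-i[:,:,2]>=6)&(i[:,:,0]<175)).astype(np.uint8)
m[:, :200]=0;m[:,320:]=0
n,l,s,c=cv2.connectedComponentsWithStats(m);
for k in range(1,n):
    if s[k,4]>60:print('w',s[k].tolist(),c[k].round(1))
print([proj('wrist',stand(x,-.001,.093)).round(1).tolist() for x in(.242,.183,.108,.085)])
E
```

```text
time: 10.52
tcp_pos: [0.6794, 0.0224, 0.0779]
ee_rot: [2.092, 2.344, -0.0]
force: [-1.2, -0.3, -0.3]
grip_width: 0.0114
grip_force: 25.0
time: 11.15
tcp_pos: [0.6894, -0.0659, 0.0779]
ee_rot: [2.093, 2.343, -0.0]
force: [-0.1, 0.1, -0.2]
grip_width: 0.0118
grip_force: 25.0
t 11.15 turn [ 0.      0.0001 -0.0023] shift [ 0.0022 -0.0001 -0.0001] f [-0.1  0.1 -0.2] w 0.0118
w [246, 0, 24, 268, 5487] [257.2 126.5]
w [200, 292, 34, 57, 672] [213.3 321.8]
w [295, 295, 25, 30, 235] [309.2 308.1]
w [289, 296, 8, 27, 68] [290.7 307.9]
[[258.8, 239.8], [258.6, 136.5], [258.2, -30.3], [258.1, -92.0]]
```

It is fully drawn out (rear end about 25 mm clear of the mouth) and there was no drag force. I lift it and carry it over the rest.

```bash
python3 -m creep '[[[0,0,0],[0,0,-0.01],0],[[0,0,0],[-0.01,0,-0.025],0],[[0,0,0],[-0.03,0,-0.035],0],[[0,0,0],[-0.05,0,-0.04],0],[[0,0,0],[-0.05,0,-0.04],0]]' && python3 -c "
from h import *
to(np.array([.5141,-.2433,.075]),yaw=-.2304)"
```

```text
time: 11.88
tcp_pos: [0.6954, -0.1164, 0.1187]
ee_rot: [2.093, 2.341, 0.0]
force: [-0.2, -0.2, 0.1]
grip_width: 0.0115
grip_force: 25.0
t 11.875 turn [0.0012 0.0007 0.2266] shift [-0.106  -0.1943  0.0436] f [-0.2 -0.2  0.1] w 0.0115
```

```bash
python3 -m creep '[[[0,0,0.02],[-0.01,-0.018,0],0],[[0,0,0.07],[-0.03,-0.053,0],0],[[0,0,0.12],[-0.05,-0.09,0],0],[[0,0,0.17],[-0.071,-0.129,0],0],[[0,0,0.21],[-0.09,-0.165,0.01],0]]' && python3 -m creep '[[[0,0,0.017],[-0.015,-0.018,0.015],0],[[0,0,0.017],[-0.022,-0.026,0.025],0],[[0,0,0.017],[-0.022,-0.026,0.032],0],[[0,0,0.017],[-0.022,-0.026,0.032],0]]' && python3 - <<'E'
from h import *
to(np.array([.5141,-.2433,.075]),yaw=-.2304)
st=r.get_state();p=r.camera_params('wrist')
a=r.get_image('scene');b=r.get_image('top');w=r.get_image('wrist')
for n,i in(('w',w),('a',a),('b',b)):cv2.imwrite(f'raw_{n}9.png',i)
t2=np.radians(-96.6);e=np.array([np.cos(t2),np.sin(t2),0]);T=st['tcp_pos']
print('stick front/rear pred scene',proj('scene',T+.016*e+[0,0,.006]),proj('scene',T-.134*e+[0,0,.006]),'top',proj('top',T+.016*e+[0,0,.006]),proj('top',T-.134*e+[0,0,.006]))
print('wrist stick',proj('wrist',T-.02*e+[0,0,.01],p),proj('wrist',T-.1*e+[0,0,.01],p))
c=np.array([.5209,-.1847,.016]);f=np.array([-e[1],e[0],0])
print('rest far inside corners wrist',proj('wrist',c-.1*e+.028*f,p),proj('wrist',c-.1*e-.028*f,p),proj('wrist',c-.02*e+.028*f,p),proj('wrist',c-.02*e-.028*f,p))
cv2.imwrite('pics/v9.png',np.hstack([w[:,130:400],cv2.resize(a[200:330,150:330],(520,376)).repeat(1,0) if 0 else cv2.copyMakeBorder(cv2.resize(a[200:330,150:330],(520,376)),0,8,0,0,0)]))
E
```

```text
time: 12.5
tcp_pos: [0.5403, -0.2226, 0.1081]
ee_rot: [2.327, 2.11, 0.001]
force: [-0.3, -1.1, 0.2]
grip_width: 0.0116
grip_force: 25.0
time: 13.0
tcp_pos: [0.5136, -0.2405, 0.0753]
ee_rot: [-2.342, -2.093, -0.0]
force: [0.6, 1.0, -0.2]
grip_width: 0.0118
grip_force: 25.0
t 13.0 turn [-0.0008 -0.0007  0.0029] shift [-0.0027  0.0008  0.0003] f [ 0.6  1.  -0.2] w 0.0118
stick front/rear pred scene [190.48661884 271.39124044] [245.79124177 240.96283662] top [377.42754339 171.25579636] [315.41853675 165.59136419]
wrist stick [258.9967178  207.52009238] [259.67404549  57.42437628]
rest far inside corners wrist [301.62330243 -15.55844151] [219.15391856 -15.80075969] [297.02191487 106.99325959] [222.57503037 106.80059053]
```

View pics/v9.png

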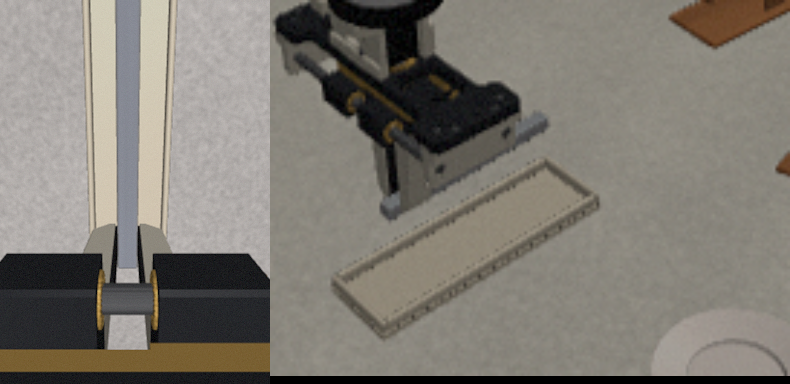

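The stick is level and parallel above the rest, with its ends at scene (191,272) and (245,242) and centred between the walls (wrist columns 222 to 297). I lower it with force checks.

```bash
python3 -m creep '[[[0,0,0.002],[-0.002,0,0.01],0],[[0,0,0.002],[-0.002,0,0.026],0],[[0,0,0.002],[-0.002,0,0.042],0],[[0,0,0.002],[-0.002,0,0.053],0],[[0,0,0.002],[-0.002,0,0.059],0]]' && python3 -m creep '[[[0,0,0],[0,0,0.001],0],[[0,0,0],[0,0,0.002],0],[[0,0,0],[0,0,0.003],0],[[0,0,0],[0,0,0.004],0],[[0,0,0],[0,0,0.005],0]]' && python3 -m creep '[[[0,0,0],[0,0,0.0005],0],[[0,0,0],[0,0,0.001],0],[[0,0,0],[0,0,0.0015],0],[[0,0,0],[0,0,0.002],0],[[0,0,0],[0,0,0.002],0]]'
```

```text
time: 13.78
tcp_pos: [0.5124, -0.2429, 0.0155]
ee_rot: [-2.344, -2.089, 0.001]
force: [-0.6, -0.6, -1.1]
grip_width: 0.0114
grip_force: 25.0
time: 14.4
tcp_pos: [0.5132, -0.2434, 0.0121]
ee_rot: [2.345, 2.09, 0.0]
force: [0.0, -1.0, -0.7]
grip_width: 0.0117
grip_force: 25.0
time: 15.02
tcp_pos: [0.5131, -0.2433, 0.0099]
ee_rot: [-2.345, -2.09, 0.0]
force: [0.3, -0.2, -1.7]
grip_width: 0.0119
grip_force: 25.0
```

```bash
python3 -m creep '[[[0,0,0],[0,0,0.0005],0],[[0,0,0],[0,0,0.001],0],[[0,0,0],[0,0,0.0015],0],[[0,0,0],[0,0,0.002],0],[[0,0,0],[0,0,0.002],0]]' && python3 -m creep '[[[0,0,0],[0,0,0.0004],0],[[0,0,0],[0,0,0.0008],0],[[0,0,0],[0,0,0.0012],0],[[0,0,0],[0,0,0.0012],0]]'
```

```text
time: 15.65
tcp_pos: [0.513, -0.2433, 0.0079]
ee_rot: [-2.345, -2.09, 0.0]
force: [-0.3, 0.3, -0.6]
grip_width: 0.0114
grip_force: 25.0
time: 16.15
tcp_pos: [0.513, -0.2433, 0.0067]
ee_rot: [-2.345, -2.09, 0.0]
force: [-0.4, 0.9, -0.5]
grip_width: 0.0114
grip_force: 25.0
```

```bash
python3 -m creep '[[[0,0,0],[0,0,0.0005],0],[[0,0,0],[0,0,0.001],0],[[0,0,0],[0,0,0.001],0]]' && python3 -m creep '[[[0,0,0],[0,0,0.0005],0],[[0,0,0],[0,0,0.001],0],[[0,0,0],[0,0,0.001],0]]'&& python3 -c "
from h import *
for i in range(3):
  r.get_image('scene');s=r.get_state();print(s['force'].round(2),s['wrist_torque'].round(3),s['tcp_pos'].round(4))"
```

```text
time: 16.52
tcp_pos: [0.5132, -0.2433, 0.006]
ee_rot: [2.345, 2.09, 0.0]
force: [-1.2, 1.1, 1.7]
grip_width: 0.0118
grip_force: 25.0
time: 16.9
tcp_pos: [0.5133, -0.2432, 0.0057]
ee_rot: [2.345, 2.09, 0.0]
force: [-3.6, 4.1, 11.4]
grip_width: 0.0116
grip_force: 25.0
[-3.9   2.94 11.07] [ 0.516  0.709 -0.033] [ 0.5133 -0.2432  0.0057]
[-3.79  4.27 10.71] [ 0.47   0.696 -0.047] [ 0.5133 -0.2432  0.0057]
[-3.94  4.46  9.84] [ 0.41   0.735 -0.076] [ 0.5133 -0.2432  0.0057]
```

Contact at TCP z≈0.006, which is the stick on the floor as expected. I relax the grip and open slightly.

```bash
python3 -m creep '[[[0,0,0],[0,0,-0.0006],0],[[0,0,0],[0,0,-0.0008],0]]' 6 && python3 -m creep '[[[0,0,0],[0,0,0],0],[[0,0,0],[0,0,0],0.14],[[0,0,0],[0,0,0],0.17],[[0,0,0],[0,0,0],0.19],[[0,0,0],[0,0,0],0.19]]' 3 && python3 - <<'E'
from h import *
s=r.get_state();print(s['force'].round(1),s['tcp_pos'].round(4))
a=r.get_image('scene');w=r.get_image('wrist');cv2.imwrite('raw_a10.png',a);cv2.imwrite('raw_w10.png',w)
for row in(100,140,180):print(row,''.join('#' if int(w[row,c,0])-int(w[row,c,2])>=6 else '.' for c in range(225,295)))
E
```

```text
time: 17.3
tcp_pos: [0.5133, -0.2433, 0.0056]
ee_rot: [2.345, 2.09, 0.0]
force: [0.5, 1.8, 1.2]
grip_width: 0.0118
grip_force: 6.0
time: 17.92
tcp_pos: [0.5129, -0.2433, 0.0054]
ee_rot: [-2.345, -2.09, 0.0]
force: [-0.2, 0.3, 0.3]
grip_width: 0.0175
grip_force: 0.0
[-0.2  0.3  0.3] [ 0.5129 -0.2433  0.0054]
100 .......................#####################..........................
140 .......................####################...........................
180 .......................###################............................
```

```bash
python3 -m creep '[[[0,0,0],[0,0,-0.004],0.19],[[0,0,0],[0,0,-0.012],0.19],[[0,0,0],[0,0,-0.03],0.19],[[0,0,0],[0,0,-0.06],0.25],[[0,0,0],[0,0,-0.1],0.4]]' && python3 -m creep '[[[0,0,0],[-0.03,0,-0.05],0.5],[[0,0,0],[-0.06,0,-0.1],0.5],[[0,0,0],[-0.1,0,-0.12],0.5],[[0,0,0],[-0.12,0,-0.12],0.5],[[0,0,0],[-0.12,0,-0.12],0.5]]' && python3 - <<'E'
from h import *
a=r.get_image('scene');b=r.get_image('top');w=r.get_image('wrist')
cv2.imwrite('raw_a11.png',a);cv2.imwrite('raw_b11.png',b);cv2.imwrite('raw_w11.png',w)
p=r.camera_params('wrist')
for nm,im in(('top',b),('wrist',w)):
    i=im.astype(int);m=((i[:,:,0]-i[:,:,2]>=4)).astype(np.uint8)
    c=np.array([.5209,-.1847,.016]);t2=np.radians(-96.6);e=np.array([np.cos(t2),np.sin(t2),0]);f=np.array([-e[1],e[0],0])
    poly=np.array([proj(nm,c+sx*.105*e+sy*.03*f,p if nm=='wrist' else None) for sx,sy in((1,1),(1,-1),(-1,-1),(-1,1))]).astype(np.int32)
    k=np.zeros_like(m);cv2.fillPoly(k,[poly],1);m=m*k
    n,l,s,_=cv2.connectedComponentsWithStats(m);j=1+s[1:,4].argmax();ys,xs=np.nonzero(l==j)
    q=cv2.boxPoints(cv2.minAreaRect(np.c_[xs,ys].astype(np.float32)))
    P=np.array([ray(nm,u,.017,p if nm=='wrist' else None) for u in q]);L=[np.linalg.norm(P[1]-P[0]).round(4),np.linalg.norm(P[2]-P[1]).round(4)]
    print(nm,s[j].tolist(),'sides',L,'ctr in rest',((P.mean(0)-c)@e).round(4),((P.mean(0)-c)@f).round(4),'corners',[(round(float((z-c)@e),3),round(float((z-c)@f),3)) for z in P])
# tube level check: scene mouth + state
print(r.get_state()['time'],r.get_state()['force'].round(1),r.get_state()['tcp_pos'].round(3))
E
```

```text
time: 18.65
tcp_pos: [0.5126, -0.2431, 0.107]
ee_rot: [-2.345, -2.09, 0.0]
force: [0.9, -0.7, 0.1]
grip_width: 0.0294
grip_force: 0.0
time: 19.27
tcp_pos: [0.4985, -0.3628, 0.2243]
ee_rot: [-2.346, -2.087, 0.0]
force: [-0.1, -0.2, -1.9]
grip_width: 0.0467
grip_force: 0.0
top [314, 168, 58, 9, 230] sides [np.float64(0.011), np.float64(0.1468)] ctr in rest 0.0016 -0.0011 corners [(-0.072, -0.006), (-0.072, 0.005), (0.075, 0.004), (0.075, -0.007)]
wrist [254, 0, 10, 88, 799] sides [np.float64(0.0101), np.float64(0.0925)] ctr in rest 0.0307 -0.0014 corners [(-0.016, -0.007), (-0.016, 0.004), (0.077, 0.004), (0.077, -0.007)]
19.425 [ 1.1 -0.   0.9] [ 0.499 -0.361  0.224]
```

The stick lies flat and lengthwise, centred in the rest to within about 2 mm, and the robot is clear. I hand the job in.

```bash
python3 -c "
from rig import r
print(r.job_done())"
```

```text
the job is handed in; nothing more can be done
None
```

The job is handed in: the stick was tipped out of the longer tube, drawn out, and released lying flat and lengthwise in the smaller ceramic rest, centred to about 2 mm, at about 19 s on the robot clock.

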